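# Clamp-check a batch of dumbbell handles

### The arm

A 6-joint arm with a two-finger parallel gripper is mounted at the origin on the work surface. World frame = base frame: x ahead of the robot, y to its left, z up, the work surface at z = 0. Lengths are in m, angles in rad, forces in N, time in s.
With the tool pointing down it reaches from about 0.25 to 0.8 m from the base axis. Payload 8.5 kg.
Tool frame: the origin (TCP) lies at the very end of the fingers, on their centre line; the grasp point (between the pads) lies 19 mm behind it; z points along the fingers, y is the line along which they close (so a half turn about z gives the same grasp; the last joint's range is limited). The gripper opens to 85 mm and grips with 20 to 120 N. Pads are 22 mm wide; open, the fingers measure 114 mm over their backs; the gripper's body (76 mm by 85 mm) begins 54 mm behind the grasp point. The pads swing forward as they close: fully open they stand 13 mm farther back than shut.
Start: joints at [-1.199, 0.238, -0.013, 1.319, 0, 1.571], TCP at [0.191, -0.489, 0.231] pointing down, gripper open.
Joint ranges: [-2.66, 2.66], [-1.03, 1.9], [-1.14, 1.46], [-1.82, 2.27], [-1.45, 1.34], [-3.14, 3.14]. Speed limits (rad/s): [2.22, 2.22, 2.79, 3.14, 3.14, 3.14].

### API

Orientations are given as a unit quaternion [w, x, y, z].
In Python, from cell import r, cams gives the robot as it stands. The module is installed in compiled form; this text tells all that it offers.
- The arm moves only by the shell command python3 -m jog 'ROWS' [FORCE]. ROWS is JSON, a list of rows, each a list of 5 numbers: the shift along the tool's x, y, z as a fraction of full scale, then the turn about the tool's z as a fraction of full scale, then the closure, from -1 (fully open) to 1 (shut). In form: [[dx, dy, dz, twist, jaw], ...]. A call has 1 to 10 rows; each row is the pose to reach, as a shift and turn from the pose commanded when the call began, along the tool's axes at that moment; what a row does not reach only later rows make up. Full scale, the value 1, is 40 cm for a shift and 60 degrees for a turn. A row lasts 1/12 s, in which the tool goes at most 41.7 mm and 7.16 degrees, less where a joint would pass 70% of its speed; a pose out of reach is approached as far as the arm can. A call with a number of a shift or a turn outside -1 to 1 is refused whole. A call with a gripper value outside its range is refused whole. The fingers move at their own pace and stop on an object; FORCE is the grip in N (left out, the last holds). Time passes only in rows, so rows that repeat a pose let the fingers close. It gives the time, the measured TCP pose, the force, the opening and the grip force at its end, in the units of the state.
- r.get_obs(): the state, without advancing time (a new reading comes with each control period).
- cams.snapshot(name): name is "scene" or "top" or "wrist"; returns a dict with "img" (420x560x3 uint8, red, green, blue), "intrinsics" (3x3 intrinsics, pixels), "camera_from_world" (4x4, takes a point from world to camera coordinates); the wrist camera has in their place "tool_from_camera" (4x4, takes a point from camera to tool coordinates, whose origin is the TCP and whose axes are the flange's). Camera axes: x right, y down, z forward; pixel columns grow to the right and rows downward; lengths in m; the calibration is good to about 2 mm. A picture is of the moment at which its call begins: read the wrist's pose just before it. There is no depth.
- r.sign_off(): hands the job in; it is judged then, once.
The state is a dict: "time": time; "joints": joint angles; "dq": joint speeds; "tau": joint torques, N m; "position": TCP position; "orientation": TCP orientation; "contact_force": force on the tool from outside, world axes, zero at the start; "wrist_torque": the same for the moment, N m; "width": finger opening in m; "grip_force": force on a finger pad.
Only numpy, scipy, OpenCV 4.12 (cv2) and the standard library are available. Lean on these libraries where they do the work, as an engineer would, in place of code of your own. Each camera call takes 0.05 s, during which the arm holds its last target. There are 200 camera calls.

### The job

Lay every chrome dumbbell handle from the rubber mat in its own bay of the check nest, swing the toggle clamp over onto them so that it stays shut, then twist the spring-return knob on the grey box clockwise fully to its stop and let it return. After that swing the clamp back open and lay all the handles flat in the grey tray. Leave the collars, the grip ring, the canister and the bottle where they are.

Things in the scene. Friction and masses are not known exactly. Their poses are not given: they have to be found in the camera images.
- handle_a: chrome dumbbell handle lying down (may be absent: None): round grip 28 mm thick and 120 mm long between two hexagonal ends, 44 mm across flats and 20 mm long; 160 mm over all, about 0.45 kg. Origin at the middle of its axis, x along the axis; both ends alike. On a flat surface the axis is 22 mm above it.
- handle_b: chrome dumbbell handle lying down (may be absent: None): round grip 28 mm thick and 120 mm long between two hexagonal ends, 44 mm across flats and 20 mm long; 160 mm over all, about 0.45 kg. Origin at the middle of its axis, x along the axis; both ends alike. On a flat surface the axis is 22 mm above it.
- handle_c: chrome dumbbell handle lying down (may be absent: None): round grip 28 mm thick and 120 mm long between two hexagonal ends, 44 mm across flats and 20 mm long; 160 mm over all, about 0.45 kg. Origin at the middle of its axis, x along the axis; both ends alike. On a flat surface the axis is 22 mm above it.
- mat: black rubber mat, 270 x 220 x 4 mm, fixed, where the handles lie at the start, side by side about 90 mm apart along the mat's x, their axes roughly along its y. Origin at the centre of its underside, z up. Mat and tray may change sides.
- tray: fixed grey open tray for finished handles, outside 270 (its x) x 200 (its y) x 30 mm high, walls and floor 6 mm. Origin at the centre of its underside, z up. Three handles fit side by side along its y, 82 mm apart along its x.
- nest: dark steel check nest, fixed. Origin on the table under the middle of its three bays; x points from the bays to the clamp's hinge, y across the bays. Plate 180 (x) x 270 (y) mm, top 20 mm above the table. Bays lie along x at y = -85, 0, 85 mm. White ridges 24 mm long, 16 mm high at x = -70 and 70 mm leave 54 mm gaps for the hexagonal ends. Any bays may be used.
- bay0 (a point): middle of the bay at nest y = -85 mm: where the middle of a handle belongs, lying along the nest's x, axis 42 mm above the table. The clamp's pressure bar comes down across the grips here.
- bay1 (a point): the same for the middle bay
- bay2 (a point): the same for the bay at nest y = 85 mm
- clamp (a joint): toggle clamp angle (rad): 0 = open at its stop, pressure bar (210 mm long, 125 mm from the hinge) upright; grows as it swings towards the bays; about 1.6 = bar on the handles (stop at 1.68 with an empty nest). Over centre at about 0.7: on either side its own weight (up to 0.65 N m, about 5.5 N at the grip) drives it to that end and holds it.
- clamp_hinge (a point): middle of the clamp's hinge axis, which runs along the nest's y, 85 mm above the table and 125 mm from the bays' middles along the nest's x
- clamp_grip (a point): middle of the clamp's black round grip bar, 16 mm thick, 122 mm long along the nest's y, held by rods at its ends (100 mm clear between): fingers can straddle it from above. 120 mm from the hinge axis: open, 100 mm beyond the hinge (nest +x) and 66 mm above it; at most 205 mm above the table; shut, 69 mm on the bays' side of the hinge and 98 mm above it.
- keybox: grey box 90 x 90 x 50 mm, fixed, with the knob on its top. Origin at the centre of its underside, z up. Box and canister may change sides.
- knob (a joint): angle of the spring-return knob (rad): 0 at rest, grows as it turns clockwise seen from above, stop at 1.25; the spring (about 0.2 N m at the stop) brings it back when let go
- knob_grip (a point): middle of the knob's upright bar grip on the turning axis, 83 mm above the table; the bar is 52 mm long (this point's x), 14 mm thick (its y) and 30 mm high, its top 12 mm above this point
- collar_a: black spring clip collar lying flat, ring 62 mm, two grip tabs, 18 mm high; bystander. Origin at the centre of the ring's underside.
- collar_b: black spring clip collar lying flat, ring 62 mm, two grip tabs, 18 mm high; bystander. Origin at the centre of the ring's underside.
- collar_c: black spring clip collar lying flat, ring 62 mm, two grip tabs, 18 mm high; bystander. Origin at the centre of the ring's underside.
- collar_d: black spring clip collar lying flat, ring 62 mm, two grip tabs, 18 mm high; bystander. Origin at the centre of the ring's underside.
- grip_ring: lime silicone ring, 72 mm across, 22 mm high; bystander. Origin at the centre of its underside.
- canister: closed steel canister, 76 mm across, 118 mm high; bystander. Origin at the centre of its underside.
- bottle: upright grey bottle, 70 mm across, 190 mm high; bystander. Origin at the centre of its underside.

How it is judged:
By the outcome, as a careful person would: the job done as asked, in the order asked, and still so for the second after the job is handed in, with the robot touching nothing.
Of handle_a, handle_b, handle_c only 2 to 3 are there at a start; the rules pass over those that are not, and their reading is None.
At some moment in a run one of handle_a, handle_b, handle_c may be knocked a few centimetres aside while the robot is not near it.
Once in a run the grip may slacken for a moment while it holds something.
It also fails if it takes over 210 s, if anything falls off the work surface, if the arm or the gripper's body presses on something with over 40 N, if the wrist force passes 120 N, or if a joint passes its speed limit or range.

## Working session

There is one attempt and no reset: what is moved stays moved. The work goes in short steps, Python scripts to look and compute and a shell command to move; the robot and the scene stay as the last step left them, time stands still between calls to the robot, and variables do not carry over. Pictures are saved under pics/ and viewed, at most 14 in all, crops included, and the job is handed in when it is done.

```bash
mkdir -p pics; cat > h.py <<'E'
from cell import r,cams
import numpy as np, cv2
def snap(n,f):
    s=cams.snapshot(n); cv2.imwrite(f'pics/{f}.png',s['img'][:,:,::-1]); return s
def ray(s,u,v,z):
    # world point at height z seen at pixel u,v (fixed cams)
    K=np.array(s['intrinsics']);T=np.linalg.inv(np.array(s['camera_from_world']))
    d=T[:3,:3]@np.linalg.solve(K,[u,v,1.]);o=T[:3,3]
    return o+d*(z-o[2])/d[2]
def proj(s,p):
    K=np.array(s['intrinsics']);T=np.array(s['camera_from_world'])
    c=T[:3,:3]@np.array(p)+T[:3,3];q=K@c;return q[:2]/q[2]
E
python3 - <<'E'
from h import *
import pickle
for n in('top','scene'):
    s=snap(n,n+'0'); pickle.dump({k:np.array(v) for k,v in s.items()},open(n+'.pkl','wb'))
    print(np.array(s['intrinsics']).round(1).tolist(),np.linalg.inv(s['camera_from_world']).round(3).tolist())
o=r.get_obs();print(o['position'],o['orientation'],o['width'],o['time'])
E
```

```text
[[474.8, 0.0, 275.5], [0.0, 474.8, 220.0], [0.0, 0.0, 1.0]] [[-0.026, -0.99, 0.138, 0.393], [-0.999, 0.022, -0.033, 0.023], [0.029, -0.139, -0.99, 1.167], [0.0, 0.0, 0.0, 1.0]]
[[421.8, 0.0, 281.8], [0.0, 421.8, 201.7], [0.0, 0.0, 1.0]] [[-0.367, 0.578, -0.729, 1.395], [0.93, 0.236, -0.28, 0.32], [0.01, -0.781, -0.625, 0.854], [0.0, 0.0, 0.0, 1.0]]
[ 0.19060095 -0.48875761  0.23075332] [-6.39461283e-04  9.82769062e-01  1.84836549e-01 -1.09826939e-04] 0.08555048348454725 0.1
```

View pics/top0.png

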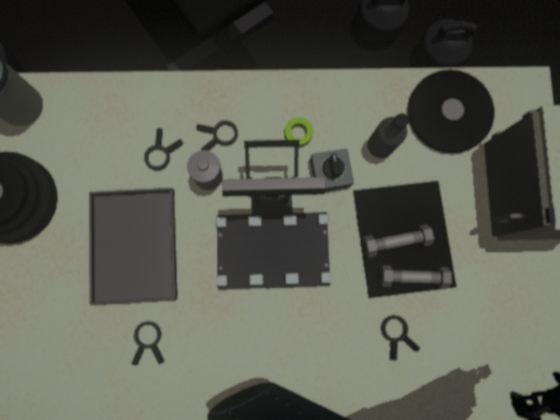

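View pics/scene0.png

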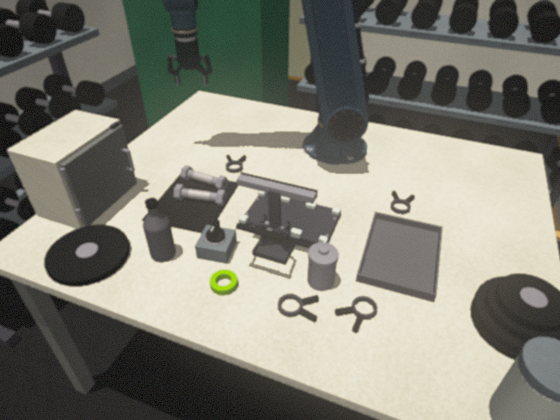

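The top view shows two handles on the mat, at about (399,240) and (417,276). The tray is on the left around (133,246), the nest is in the middle around (273,250), the open clamp is above it and the knob is at (333,165). I'll zoom in for precision.

```bash
python3 - <<'E'
import cv2
i=cv2.imread('pics/top0.png')[110:310,200:466]
i=cv2.convertScaleAbs(cv2.resize(i,None,fx=3,fy=3,interpolation=cv2.INTER_CUBIC),alpha=1.8,beta=20)
cv2.imwrite('pics/crop0.png',i)
E
```

```text
(no output)
```

View pics/crop0.png

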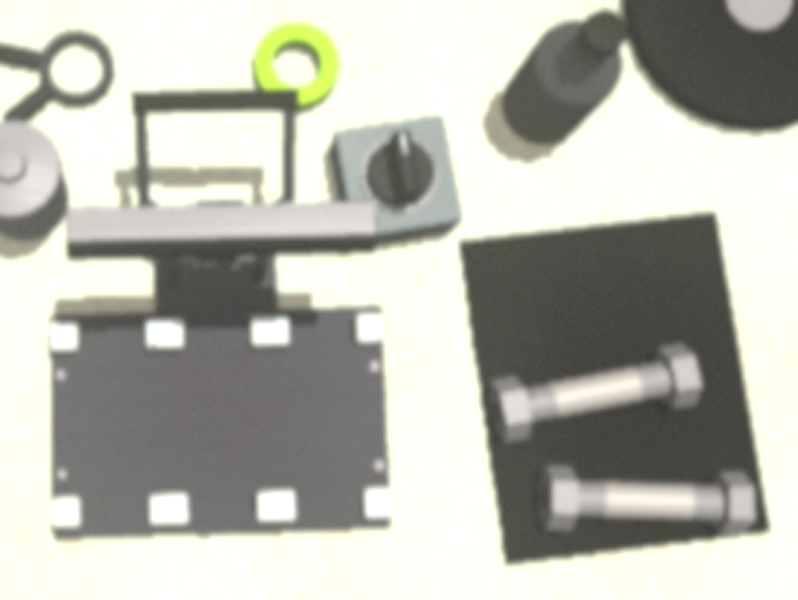

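```bash
cat >> h.py <<'E'
import pickle
from scipy.spatial.transform import Rotation as R
def Rq(q): return R.from_quat([q[1],q[2],q[3],q[0]])
def fit(P,W):
    "rigid 2D fit: local P -> world W; returns origin, yaw, residual"
    P=np.array(P,float);W=np.array(W,float)[:,:2];a=P.mean(0);b=W.mean(0)
    p=P-a;w=W-b;th=np.arctan2((p[:,0]*w[:,1]-p[:,1]*w[:,0]).sum(),(p*w).sum())
    M=np.array([[np.cos(th),-np.sin(th)],[np.sin(th),np.cos(th)]]);t=b-M@a
    return t,th,np.abs(P@M.T+t-W).max()
def go(x,y,z,yaw=None):
    "rows needed to bring TCP to x,y,z with tool-x at world yaw (mod pi)"
    o=r.get_obs();Q=Rq(o['orientation']);d=Q.inv().apply(np.array([x,y,z])-o['position'])/.4
    X=Q.apply([1,0,0]);c=np.arctan2(X[1],X[0]);s=''
    if yaw is not None:
        t=(c-yaw+np.pi/2)%np.pi-np.pi/2;s=' twist %.4f (rad %.3f) j6 now %.2f'%(t/np.radians(60),t,o['joints'][5])
    print('d',d.round(4).tolist(),s,' toolx yaw %.3f tilt z %s'%(c,Q.apply([0,0,1]).round(4)))
E
python3 - <<'E'
from h import *
s=pickle.load(open('top.pkl','rb'))
W=lambda x,y,z:ray(s,200+x/3,110+y/3,z)
rp=[(64,336),(164,334),(271,333),(369,328),(66,512),(169,508),(276,505),(377,503)]
yy=[123.5,42.5,-42.5,-123.5]
L=[(.07,y/1e3) for y in yy]+[(-.07,y/1e3) for y in yy]
print('nest',fit(L,[W(*p,.036) for p in rp]))
print('tray',fit([(.135,.1),(.135,-.1),(-.135,-.1),(-.135,.1)],[ray(s,*p,.03) for p in[(90,191),(174,189),(177,299),(90,304)]]))
print('mat',fit([(.135,.11),(.135,-.11),(-.135,-.11),(-.135,.11)],[W(*p,.004) for p in[(462,242),(715,213),(768,528),(507,562)]]))
print('box',fit([(.045,.045),(.045,-.045),(-.045,-.045),(-.045,.045)],[W(*p,.05) for p in[(334,132),(440,117),(460,219),(352,240)]]))
print('knob',W(404,132,.095),W(404,190,.095))
for e in ([(514,405),(683,373)],[(563,497),(740,500)]):
    A=[W(*p,.04) for p in e];print('handle',(A[0]+A[1])/2,np.arctan2(*(A[0]-A[1])[[1,0]]),np.linalg.norm(A[0]-A[1]))
s2=pickle.load(open('scene.pkl','rb'))
print('canister',ray(s,204,163,.118),'bottle',ray(s,387,140,.1))
go(.40,-.28,.25,0)
E
```

```text
nest (array([ 0.47945017, -0.00668257]), np.float64(0.002737563440711516), np.float64(0.001925284437005681))
tray (array([0.49955255, 0.32707839]), np.float64(0.024461491931971356), np.float64(0.0038535778279744637))
mat (array([ 0.50333567, -0.33364561]), np.float64(0.0930203544562362), np.float64(0.002847440595416695))
box (array([ 0.67077269, -0.15404525]), np.float64(0.141708915244111), np.float64(0.0023449873073267957))
knob [ 0.69512221 -0.15424715  0.095     ] [ 0.64892577 -0.15222531  0.095     ]
handle [ 0.49602451 -0.31070976  0.04      ] 1.7323785441950699 0.13984794575372458
handle [ 0.40790106 -0.34747461  0.04      ] 1.5284151377361805 0.1415867494731657
canister [0.67303533 0.14699262 0.118     ] bottle [ 0.72524323 -0.27795569  0.1       ]
d [0.6773, -0.2961, -0.0477]  twist 0.3551 (rad 0.372) j6 now 1.57  toolx yaw 0.372 tilt z [-5.0e-04  1.2e-03 -1.0e+00]
```

```bash
python3 -c "
from h import *
go(.408,-.347,.20,1.528)"
```

```text
d [0.6351, -0.1326, 0.0771]  twist -1.1041 (rad -1.156) j6 now 1.57  toolx yaw 0.372 tilt z [-5.0e-04  1.2e-03 -1.0e+00]
```

```bash
python3 -m jog '[[0.1,-0.02,0.01,-0.12,0.2],[0.2,-0.04,0.02,-0.24,0.2],[0.3,-0.06,0.03,-0.36,0.2],[0.4,-0.08,0.04,-0.48,0.2],[0.5,-0.1,0.05,-0.6,0.2],[0.6,-0.12,0.06,-0.72,0.2],[0.635,-0.133,0.077,-0.84,0.2],[0.635,-0.133,0.077,-0.96,0.2],[0.635,-0.133,0.077,-1,0.2],[0.635,-0.133,0.077,-1,0.2]]' 80
python3 - <<'E'
from h import *
go(.408,-.347,.20,1.528)
o=r.get_obs();s=snap('wrist','w1');print(o['joints'].round(2))
pickle.dump((o['position'],o['orientation'],{k:np.array(v) for k,v in s.items() if k!='img'}),open('w1.pkl','wb'))
E
```

```text
time: 0.93
position: [0.4083, -0.3466, 0.1999]
orientation: [-0.001, 0.758, 0.653, -0.0]
contact_force: [0.2, -0.2, 0.6]
width: 0.0341
grip_force: 0.0
d [-0.0012, -0.0006, -0.0002]  twist -0.1008 (rad -0.106) j6 now 1.02  toolx yaw 1.422 tilt z [-9.e-04  8.e-04 -1.e+00]
[-0.7   0.27 -0.05  1.25 -0.    1.02]
```

View pics/w1.png

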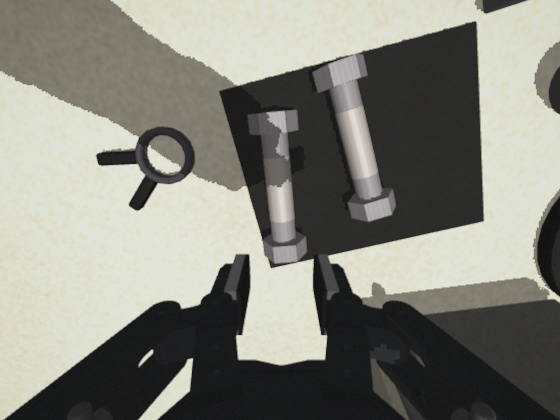

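The wrist view shows handle b from about (273,122) to (285,247), and handle a from (341,73) to (371,204).

```bash
cat >> h.py <<'E'
def wray(p,q,s,u,v,z):
    Q=Rq(q);T=np.array(s['tool_from_camera']);K=np.array(s['intrinsics'])
    d=Q.apply(T[:3,:3]@np.linalg.solve(K,[u,v,1.]));c=np.array(p)+Q.apply(T[:3,3])
    return c+d*(z-c[2])/d[2]
E
python3 - <<'E'
from h import *
p,q,s=pickle.load(open('w1.pkl','rb'))
print(s['tool_from_camera'].round(3).tolist())
for e in ([(273,122),(285,246)],[(341,72),(371,204)]):
    A=[wray(p,q,s,*x,.04) for x in e];print((A[0]+A[1])/2,np.arctan2(*(A[1]-A[0])[[1,0]]),np.linalg.norm(A[0]-A[1]))
go(.408,-.347,.10,1.528)
E
```

```text
[[0.001, -0.95, -0.313, 0.08], [1.0, 0.0, 0.001, -0.001], [-0.001, -0.313, 0.95, -0.141], [0.0, 0.0, 0.0, 1.0]]
[ 0.40661716 -0.34091962  0.04      ] -1.6265436368842248 0.13340423844396343
[ 0.49018124 -0.30601966  0.04      ] -1.4158791424954387 0.1344401568635261
d [-0.0004, 0.0, 0.2503]  twist -0.1047 (rad -0.110) j6 now 1.02  toolx yaw 1.418 tilt z [-7.e-04  6.e-04 -1.e+00]
```

```bash
python3 -m jog '[[0.0075,-0.0025,0.05,-0.1,-0.2],[0.0075,-0.0025,0.13,-0.1,-0.2],[0.0075,-0.0025,0.21,-0.1,-0.2],[0.0075,-0.0025,0.29,-0.1,-0.2],[0.0075,-0.0025,0.36,-0.1,-0.2],[0.0075,-0.0025,0.42,-0.1,-0.2],[0.0075,-0.0025,0.455,-0.1,-0.2],[0.0075,-0.0025,0.475,-0.1,-0.2],[0.0075,-0.0025,0.475,-0.1,-0.2],[0.0075,-0.0025,0.475,-0.1,-0.2]]'
python3 -m jog '[[0,0,0,0,0.3],[0,0,0,0,0.6],[0,0,0,0,1],[0,0,0,0,1],[0,0,0,0,1],[0,0,0,0,1],[0,0,-0.1,0,1],[0,0,-0.2,0,1],[0,0,-0.3,0,1],[0,0,-0.3,0,1]]' 80
python3 - <<'E'
from h import *
go(.4797,-.0917,.13,.003)
o=r.get_obs();print(o['joints'].round(2))
E
```

```text
time: 1.82
position: [0.4074, -0.3444, 0.0108]
orientation: [-0.0, 0.724, 0.69, 0.0]
contact_force: [-0.3, -0.4, 0.4]
width: 0.0514
grip_force: 0.0
time: 2.65
position: [0.4105, -0.3466, 0.1385]
orientation: [0.006, 0.724, 0.69, 0.001]
contact_force: [1.0, -2.0, -2.8]
width: 0.0259
grip_force: 81.1
d [0.6449, 0.1425, 0.018]  twist 1.4519 (rad 1.520) j6 now 0.92  toolx yaw 1.523 tilt z [ 0.0089 -0.0074 -0.9999]
[-0.7   0.3  -0.18  1.09  0.    0.92]
```

```bash
python3 -m jog '[[0.05,0.01,-0.05,-0.05,1],[0.13,0.03,-0.05,-0.16,1],[0.21,0.05,-0.05,-0.28,1],[0.29,0.07,-0.05,-0.4,1],[0.37,0.09,-0.05,-0.52,1],[0.45,0.11,-0.05,-0.64,1],[0.53,0.13,-0.05,-0.76,1],[0.6,0.14,-0.05,-0.88,1],[0.64,0.151,-0.05,-1,1],[0.64,0.151,-0.05,-1,1]]'
python3 -m jog '[[0,0,0,-0.1,1],[0,0,0,-0.22,1],[0,0,0,-0.34,1],[0,0,0,-0.46,1],[0,0,0,-0.547,1],[0,0,0,-0.547,1],[0,0,0,-0.547,1],[0,0,0,-0.547,1]]'
python3 - <<'E'
from h import *
go(.4797,-.0917,.07,.003)
o=r.get_obs();s=snap('wrist','w2');print(o['joints'].round(2))
pickle.dump((o['position'],o['orientation'],{k:np.array(v) for k,v in s.items() if k!='img'}),open('w2.pkl','wb'))
E
```

```text
time: 3.48
position: [0.4805, -0.0884, 0.1506]
orientation: [0.0, 0.277, 0.961, 0.001]
contact_force: [-0.3, 0.3, -3.7]
width: 0.0255
grip_force: 80.7
time: 4.15
position: [0.4797, -0.0916, 0.1505]
orientation: [0.0, 0.001, 1.0, -0.0]
contact_force: [0.1, -1.6, -3.3]
width: 0.0257
grip_force: 80.8
d [0.0001, -0.0003, 0.2013]  twist -0.0051 (rad -0.005) j6 now -0.19  toolx yaw 3.139 tilt z [ 0. -0. -1.]
[-0.19  0.22 -0.25  1.1  -0.   -0.19]
```

View pics/w2.png

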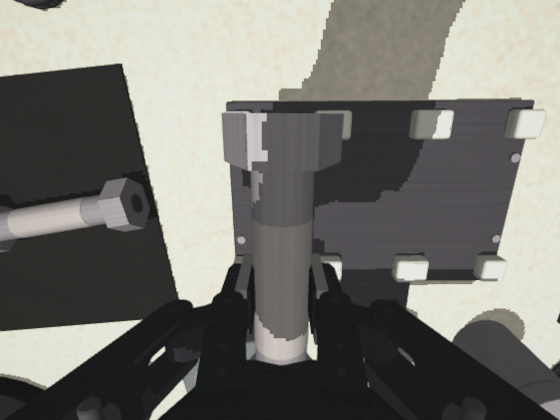

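```bash
python3 - <<'E'
from h import *
p,q,s=pickle.load(open('w2.pkl','rb'))
W=lambda u,v,z:wray(p,q,s,u,v,z)
print(fit([(-.07,.0425),(-.07,.1235),(.07,.0425),(.07,.1235)],[W(*x,.036) for x in[(433,119),(526,119),(410,265),(491,264)]]))
za=.1505+.019
for z in(za-.003,za+.003):print(W(283,112,z+.022),W(283,170,z+.022),W(283,171,z+.022))
E
```

```text
(array([ 0.4715913 , -0.01043906]), np.float64(0.0012064999234532626), np.float64(0.0030154608660303284))
[ 0.39859926 -0.09066819  0.1885    ] [ 0.41790179 -0.09066587  0.1885    ] [ 0.41825561 -0.09066582  0.1885    ]
[ 0.39861164 -0.09070148  0.1945    ] [ 0.41678551 -0.0906993   0.1945    ] [ 0.41711864 -0.09069926  0.1945    ]
```

```bash
python3 -m jog '[[0.007,-0.005,0.05,0,1],[0.007,-0.005,0.11,0,1],[0.007,-0.005,0.17,0,1],[0.007,-0.005,0.22,0,1],[0.007,-0.005,0.26,0,1],[0.007,-0.005,0.285,0,1],[0.007,-0.005,0.3,0,1],[0.007,-0.005,0.305,0,1],[0.007,-0.005,0.305,0,1],[0.007,-0.005,0.305,0,1]]'
```

```text
time: 5.03
position: [0.4776, -0.0934, 0.029]
orientation: [0.0, -0.001, 1.0, -0.0]
contact_force: [-0.4, -0.7, -3.2]
width: 0.0257
grip_force: 80.8
```

```bash
python3 -m jog '[[0,0,0.004,0,1],[0,0,0.006,0,1],[0,0,0.006,0,1],[0,0,0.006,0,0.4],[0,0,0.006,0,0],[0,0,0.006,0,-0.2],[0,0,0.006,0,-0.2],[0,0,-0.05,0,-0.2],[0,0,-0.12,0,-0.2],[0,0,-0.2,0,-0.2]]'
python3 -m jog '[[0,0,-0.1,0,-0.2],[0,0,-0.2,0,-0.2],[0,0,-0.2,0,-0.2]]'
python3 - <<'E'
from h import *
go(.493,-.308,.19,1.729)
o=r.get_obs();s=snap('wrist','w3');print(o['joints'].round(2))
pickle.dump((o['position'],o['orientation'],{k:np.array(v) for k,v in s.items() if k!='img'}),open('w3.pkl','wb'))
E
```

```text
time: 5.87
position: [0.4761, -0.0931, 0.1085]
orientation: [-0.001, -0.001, 1.0, 0.0]
contact_force: [0.8, -0.7, 1.1]
width: 0.0512
grip_force: 0.0
time: 6.12
position: [0.4804, -0.0939, 0.1956]
orientation: [0.005, -0.001, 1.0, -0.001]
contact_force: [0.8, -0.3, 0.0]
width: 0.0517
grip_force: 0.0
d [-0.0303, -0.5353, 0.0154]  twist 1.3509 (rad 1.415) j6 now -0.20  toolx yaw -3.140 tilt z [ 0.0102 -0.0019 -0.9999]
[-0.19  0.19 -0.18  1.2   0.   -0.2 ]
```

View pics/w3.png

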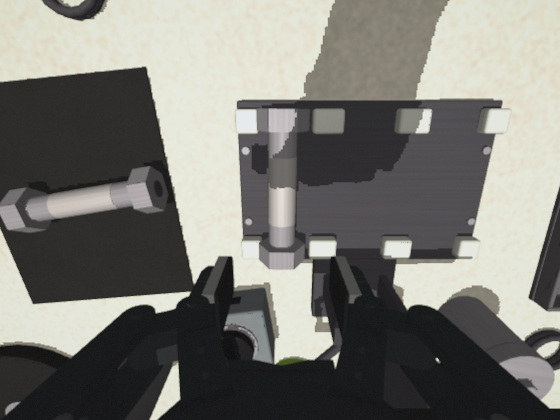

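Handle b sits between the ridges in bay0. Handle a is still on the mat, from (22,210) to (147,188).

```bash
python3 - <<'E'
from h import *
p,q,s=pickle.load(open('w3.pkl','rb'))
A=[wray(p,q,s,*x,.038) for x in[(20,210),(146,188)]];print((A[0]+A[1])/2,np.arctan2(*(A[1]-A[0])[[1,0]]),np.linalg.norm(A[0]-A[1]))
s=snap('top','t1')
A=[ray(s,200+x/3,110+y/3,.04) for x,y in [(514,405),(683,373)]]
a=cv2.imread('pics/top0.png')[210:300,355:470].astype(int);b=cv2.imread('pics/t1.png')[210:300,355:470].astype(int)
print(np.abs(a-b)[:45].mean(),np.abs(a-b)[45:].mean())
E
```

```text
[ 0.48812562 -0.30378433  0.038     ] 1.7472196965121132 0.14036612276105284
24.487471819645734 30.422157809983897
```

```bash
python3 -m jog '[[0,-0.08,0,0.11,-0.2],[-0.01,-0.16,0,0.22,-0.2],[-0.02,-0.24,0,0.34,-0.2],[-0.03,-0.32,0,0.46,-0.2],[-0.035,-0.4,0,0.58,-0.2],[-0.035,-0.47,0,0.7,-0.2],[-0.035,-0.52,0,0.82,-0.2],[-0.035,-0.534,0,0.93,-0.2],[-0.035,-0.534,0,1,-0.2],[-0.035,-0.534,0,1,-0.2]]'
python3 -m jog '[[0,0,0,0.12,-0.2],[0,0,0,0.24,-0.2],[0,0,0,0.345,-0.2],[0,0,0,0.345,-0.2]]'
python3 - <<'E'
from h import *
go(.491,-.307,.0105,1.735)
o=r.get_obs();s=snap('wrist','w4')
pickle.dump((o['position'],o['orientation'],{k:np.array(v) for k,v in s.items() if k!='img'}),open('w4.pkl','wb'))
E
```

```text
time: 7.05
position: [0.4907, -0.3072, 0.1865]
orientation: [-0.002, 0.501, 0.865, 0.0]
contact_force: [-0.2, 0.5, -0.1]
width: 0.0514
grip_force: 0.0
time: 7.38
position: [0.4912, -0.3062, 0.1874]
orientation: [-0.001, 0.647, 0.762, -0.0]
contact_force: [-0.6, 0.8, -0.6]
width: 0.051
grip_force: 0.0
d [-0.0025, -0.0001, 0.4423]  twist -0.0016 (rad -0.002) j6 now 0.85  toolx yaw 1.733 tilt z [-0.0015  0.0011 -1.    ]
```

View pics/w4.png

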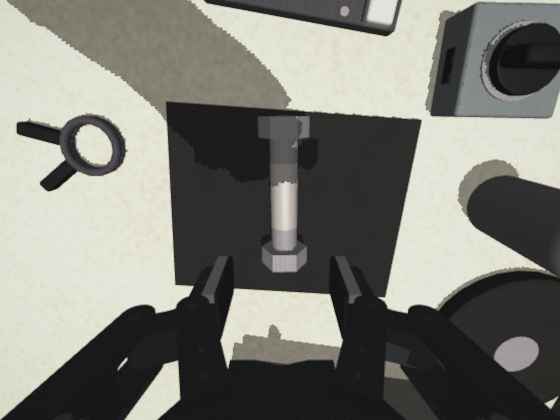

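The handle is centred under the jaws, from (283,127) to (284,255). Going down to grasp it.

```bash
python3 -m jog '[[0,0,0.06,0,-0.2],[0,0,0.14,0,-0.2],[0,0,0.22,0,-0.2],[0,0,0.3,0,-0.2],[0,0,0.36,0,-0.2],[0,0,0.41,0,-0.2],[0,0,0.435,0,-0.2],[0,0,0.442,0,-0.2],[0,0,0.442,0,-0.2],[0,0,0.442,0,-0.2]]'
python3 -m jog '[[0,0,0,0,0.3],[0,0,0,0,0.6],[0,0,0,0,1],[0,0,0,0,1],[0,0,0,0,1],[0,0,0,0,1],[0,0,-0.1,0,1],[0,0,-0.2,0,1],[0,0,-0.3,0,1],[0,0,-0.35,0,1]]' 80
python3 - <<'E'
from h import *
go(.477,.0765,.15,3.144)
E
```

```text
time: 8.27
position: [0.4922, -0.3071, 0.0126]
orientation: [0.001, 0.646, 0.763, 0.0]
contact_force: [0.0, 0.2, -0.6]
width: 0.0511
grip_force: 0.0
time: 9.1
position: [0.4927, -0.3076, 0.1569]
orientation: [0.003, 0.647, 0.763, 0.0]
contact_force: [1.5, -0.7, -2.7]
width: 0.0256
grip_force: 80.7
d [0.9537, 0.1188, 0.0143]  twist -1.3450 (rad -1.408) j6 now 0.85  toolx yaw 1.736 tilt z [ 0.0046 -0.0029 -1.    ]
```

```bash
python3 -m jog '[[0.05,0.01,0,-0.05,1],[0.15,0.02,0,-0.16,1],[0.25,0.035,0,-0.28,1],[0.35,0.045,0,-0.4,1],[0.45,0.06,0,-0.52,1],[0.55,0.07,0,-0.64,1],[0.65,0.085,0,-0.76,1],[0.75,0.095,0,-0.87,1],[0.85,0.11,0,-0.97,1],[0.94,0.12,0,-1,1]]'
python3 -m jog '[[0.011,0.001,0,-0.1,1],[0.011,0.001,0,-0.22,1],[0.011,0.001,0,-0.33,1],[0.011,0.001,0,-0.345,1],[0.011,0.001,0,-0.345,1],[0.011,0.001,0,-0.345,1],[0.011,0.001,0,-0.345,1]]'
python3 - <<'E'
from h import *
go(.477,.0765,.0275,3.144)
o=r.get_obs();s=snap('wrist','w5')
pickle.dump((o['position'],o['orientation'],{k:np.array(v) for k,v in s.items() if k!='img'}),open('w5.pkl','wb'))
E
```

```text
time: 9.93
position: [0.4768, 0.0742, 0.1523]
orientation: [0.0, 0.175, 0.985, 0.0]
contact_force: [1.3, 0.4, -3.2]
width: 0.0255
grip_force: 80.5
time: 10.52
position: [0.4734, 0.0736, 0.1518]
orientation: [0.0, 0.001, 1.0, 0.0]
contact_force: [-0.5, -0.8, -3.2]
width: 0.0254
grip_force: 80.6
d [-0.0091, 0.0072, 0.3108]  twist -0.0033 (rad -0.003) j6 now 0.16  toolx yaw 3.141 tilt z [ 1.e-04  1.e-04 -1.e+00]
```

View pics/w5.png

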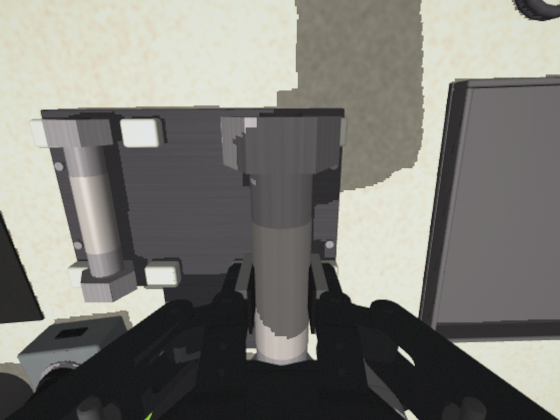

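```bash
python3 -m jog '[[-0.009,0.007,0.05,0,1],[-0.009,0.007,0.11,0,1],[-0.009,0.007,0.17,0,1],[-0.009,0.007,0.22,0,1],[-0.009,0.007,0.26,0,1],[-0.009,0.007,0.285,0,1],[-0.009,0.007,0.3,0,1],[-0.009,0.007,0.307,0,1],[-0.009,0.007,0.307,0,1],[-0.009,0.007,0.307,0,1]]'
python3 -m jog '[[0,0,0.004,0,1],[0,0,0.006,0,1],[0,0,0.006,0,1],[0,0,0.006,0,0.4],[0,0,0.006,0,0],[0,0,0.006,0,-0.2],[0,0,0.006,0,-0.2],[0,0,-0.05,0,-0.2],[0,0,-0.12,0,-0.2],[0,0,-0.2,0,-0.2]]'
python3 -m jog '[[0,0,-0.1,0,-0.2],[0,0,-0.2,0,-0.2],[0,0,-0.3,0,-0.2],[0,0,-0.4,0,-0.2],[0,0,-0.4,0,-0.2]]'
python3 - <<'E'
from h import *
s=snap('top','t2');snap('scene','s2')
i=cv2.imread('pics/t2.png')[110:310,180:446]
i=cv2.convertScaleAbs(cv2.resize(i,None,fx=3,fy=3,interpolation=cv2.INTER_CUBIC),alpha=1.8,beta=20)
cv2.imwrite('pics/t2c.png',i)
o=r.get_obs();snap('wrist','w6')
E
```

```text
time: 11.4
position: [0.4774, 0.0766, 0.0295]
orientation: [0.0, -0.001, 1.0, 0.0]
contact_force: [-0.0, 0.4, -2.5]
width: 0.0256
grip_force: 80.9
time: 12.23
position: [0.4761, 0.0765, 0.1089]
orientation: [-0.001, -0.001, 1.0, -0.0]
contact_force: [0.5, 0.1, -0.4]
width: 0.0514
grip_force: 0.0
time: 12.65
position: [0.4797, 0.0771, 0.2763]
orientation: [0.005, -0.001, 1.0, 0.001]
contact_force: [-0.4, 1.0, 0.6]
width: 0.0514
grip_force: 0.0
```

View pics/w6.png

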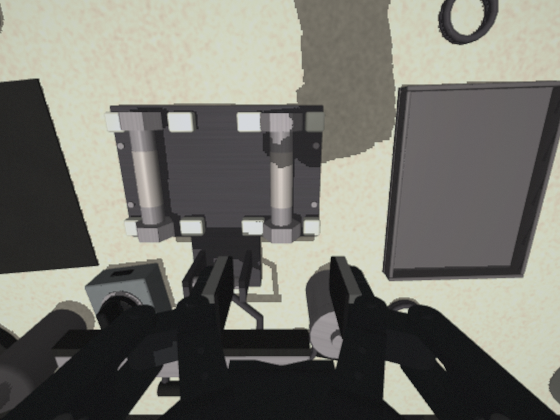

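Both handles are seated: bay0's spans about (137,120) to (155,230) and bay2's about (280,120) to (283,230), each between its ridges. Next is the clamp grip.

```bash
python3 - <<'E'
from h import *
s=pickle.load(open('top.pkl','rb'))
W=lambda x,y,z:ray(s,200+x/3,110+y/3,z)
print('grip',W(134,101,.151),W(298,100,.151),'bar',W(70,215,.21),W(375,215,.21))
go(.702,-.0085,.27,1.57)
E
```

```text
grip [0.70639137 0.05347365 0.151     ] [ 0.70505932 -0.06744352  0.151     ] bar [0.60835063 0.0968385  0.21      ] [ 0.6042057  -0.11257015  0.21      ]
d [-0.5616, -0.2141, -0.0024]  twist -1.4974 (rad -1.568) j6 now 0.16  toolx yaw -3.140 tilt z [ 7.e-04  2.e-04 -1.e+00]
```

```bash
python3 -m jog '[[-0.03,-0.01,-0.01,0.1,-0.2],[-0.1,-0.04,-0.01,0.22,-0.2],[-0.17,-0.065,-0.01,0.34,-0.2],[-0.25,-0.095,-0.01,0.46,-0.2],[-0.33,-0.125,-0.01,0.58,-0.2],[-0.41,-0.155,-0.01,0.7,-0.2],[-0.48,-0.18,-0.01,0.8,-0.2],[-0.54,-0.2,-0.01,0.9,-0.2],[-0.5665,-0.2115,-0.01,1,-0.2],[-0.5665,-0.2115,-0.01,1,-0.2]]'
python3 -m jog '[[0,0,0,0.1,-0.2],[0,0,0,0.22,-0.2],[0,0,0,0.34,-0.2],[0,0,0,0.46,-0.2],[0,0,0,0.5,-0.2],[0,0,0,0.5,-0.2],[0,0,0,0.5,-0.2]]'
python3 - <<'E'
from h import *
go(.704,-.0075,.14,1.573)
o=r.get_obs();s=snap('wrist','w7');print(o['joints'].round(2))
E
```

```text
time: 13.63
position: [0.7052, -0.0086, 0.2687]
orientation: [-0.002, 0.502, 0.865, -0.001]
contact_force: [0.1, 0.1, -0.3]
width: 0.0514
grip_force: 0.0
time: 14.22
position: [0.7029, -0.0071, 0.2721]
orientation: [-0.001, 0.705, 0.709, -0.001]
contact_force: [0.3, -0.4, 0.4]
width: 0.0514
grip_force: 0.0
d [-0.0011, 0.0033, 0.3303]  twist 0.0040 (rad 0.004) j6 now 1.55  toolx yaw 1.577 tilt z [-1.7e-03  2.0e-04 -1.0e+00]
[-0.01  0.57  0.61  1.61  0.    1.55]
```

View pics/w7.png

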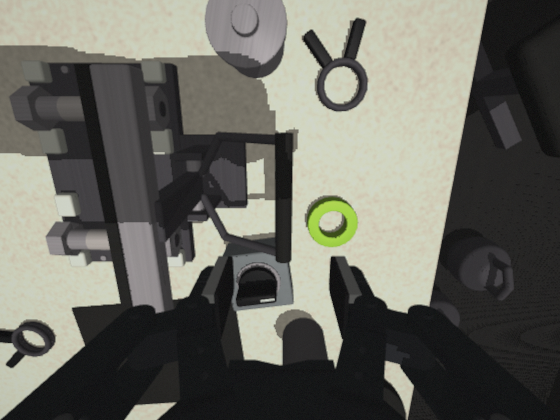

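```bash
python3 -m jog '[[0,0.003,0.08,0,-0.2],[0,0.003,0.17,0,-0.2],[0,0.003,0.25,0,-0.2],[0,0.003,0.31,0,-0.2],[0,0.003,0.34,0,-0.2],[0,0.003,0.35,0,-0.2],[0,0.003,0.35,0,0.1],[0,0.003,0.35,0,0.4],[0,0.003,0.35,0,0.4],[0,0.003,0.35,0,0.4]]' 20
```

```text
time: 15.1
position: [0.7057, -0.0074, 0.1344]
orientation: [0.001, 0.706, 0.708, 0.001]
contact_force: [-0.4, 0.7, 0.3]
width: 0.0259
grip_force: 0.0
```

```bash
python3 -m jog '[[0,-0.015,-0.02,0,0.4],[0,-0.03,-0.04,0,0.4],[0,-0.048,-0.058,0,0.4],[0,-0.068,-0.074,0,0.4],[0,-0.09,-0.09,0,0.4],[0,-0.114,-0.102,0,0.4],[0,-0.138,-0.113,0,0.4],[0,-0.164,-0.122,0,0.4],[0,-0.19,-0.129,0,0.4],[0,-0.217,-0.133,0,0.4]]'
python3 -m jog '[[0,-0.027,-0.001,0,0.4],[0,-0.054,-0.001,0,0.4],[0,-0.08,0.003,0,0.4],[0,-0.107,0.007,0,0.4],[0,-0.132,0.015,0,0.4],[0,-0.158,0.025,0,0.4],[0,-0.174,0.033,0,0.4],[0,-0.19,0.042,0,0.4],[0,-0.206,0.053,0,0.4],[0,-0.206,0.053,0,0.4]]'
```

```text
time: 15.93
position: [0.6192, -0.0076, 0.189]
orientation: [0.002, 0.706, 0.708, 0.002]
contact_force: [1.1, 0.4, 1.9]
width: 0.0255
grip_force: 1.2
time: 16.77
position: [0.5348, -0.0078, 0.1646]
orientation: [-0.0, 0.706, 0.708, -0.0]
contact_force: [0.6, 0.2, 0.3]
width: 0.0257
grip_force: 0.0
```

```bash
python3 -m jog '[[0,-0.01,0.002,0,0.4],[0,-0.015,0.004,0,0.4],[0,-0.015,0.004,0,0.4]]'
python3 -m jog '[[0,0.01,0,0,0],[0,0.01,0,0,-0.2],[0,0.01,0,0,-0.2],[0,0.01,0,0,-0.2],[0,0.01,-0.05,0,-0.2],[0,0.01,-0.13,0,-0.2],[0,0.01,-0.22,0,-0.2],[0,0.01,-0.3,0,-0.2],[0,0.01,-0.3,0,-0.2],[0,0.01,-0.3,0,-0.2]]'
python3 - <<'E'
from h import *
go(.672,-.153,.20,0.142)
a=snap('wrist','w8');print(r.get_obs()['joints'].round(2))
E
```

```text
time: 17.02
position: [0.5306, -0.0078, 0.1638]
orientation: [0.001, 0.706, 0.708, 0.001]
contact_force: [2.4, 0.9, 1.1]
width: 0.0254
grip_force: 1.2
time: 17.85
position: [0.5346, -0.0078, 0.285]
orientation: [0.001, 0.706, 0.708, 0.001]
contact_force: [-0.3, -0.8, -0.8]
width: 0.0512
grip_force: 0.0
d [-0.3637, 0.342, 0.2137]  twist 1.3664 (rad 1.431) j6 now 1.55  toolx yaw 1.573 tilt z [ 3.4e-03  1.0e-04 -1.0e+00]
[-0.01  0.24  0.12  1.45  0.    1.55]
```

View pics/w8.png

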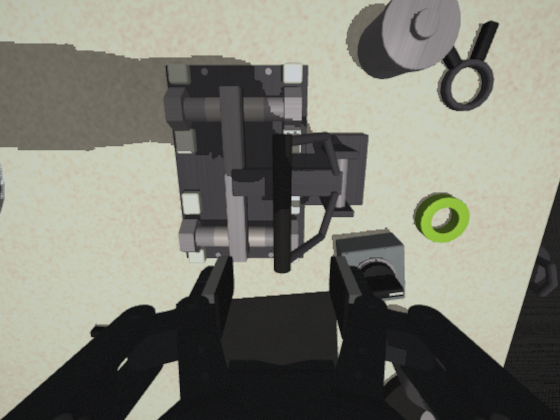

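The clamp is shut: the pressure bar at column 232 lies across both grips. Next I'll look at the knob from above.

```bash
python3 -m jog '[[-0.05,0.07,0,-0.1,-0.2],[-0.1,0.14,0,-0.2,-0.2],[-0.15,0.21,0,-0.32,-0.2],[-0.2,0.28,0,-0.44,-0.2],[-0.25,0.343,0,-0.56,-0.2],[-0.256,0.343,0,-0.68,-0.2],[-0.256,0.343,0,-0.8,-0.2],[-0.256,0.343,0,-0.92,-0.2],[-0.256,0.343,0,-1,-0.2],[-0.256,0.343,0,-1,-0.2]]'
python3 -m jog '[[0,0,0,-0.12,-0.2],[0,0,0,-0.24,-0.2],[0,0,0,-0.36,-0.2],[0,0,0,-0.48,-0.2],[0,0,0,-0.56,-0.2],[0,0,0,-0.56,-0.2],[0,0,0,-0.56,-0.2]]'
python3 - <<'E'
from h import *
go(.672,-.153,.25,3.24)
o=r.get_obs();s=cams.snapshot('wrist');print(o['joints'].round(2))
pickle.dump((o['position'],o['orientation'],{k:np.array(v) for k,v in s.items() if k!='img'}),open('w9.pkl','wb'))
Q=Rq(o['orientation']);T=s['tool_from_camera'];c=T[:3,:3].T@(Q.inv().apply(np.array([.672,-.153,.09])-o['position'])-T[:3,3]);u=np.array(s['intrinsics'])@c;u=(u/u[2])[:2];print(u,s['img'].shape)
x0=int(np.clip(u[0]-100,0,360));y0=int(np.clip(u[1]-75,0,270));print(x0,y0)
i=s['img'][y0:y0+150,x0:x0+200,::-1]
cv2.imwrite('pics/w9.png',cv2.convertScaleAbs(cv2.resize(i,None,fx=4,fy=4,interpolation=cv2.INTER_CUBIC),alpha=1.8,beta=20))
E
```

```text
time: 18.73
position: [0.6707, -0.1099, 0.2812]
orientation: [-0.002, 0.256, 0.967, -0.0]
contact_force: [-0.4, 0.9, -0.3]
width: 0.0517
grip_force: 0.0
time: 19.32
position: [0.6708, -0.1098, 0.2824]
orientation: [-0.001, -0.03, 1.0, 0.0]
contact_force: [-0.1, -0.4, -0.4]
width: 0.0516
grip_force: 0.0
d [0.0035, -0.108, 0.0809]  twist -0.0368 (rad -0.039) j6 now -0.22  toolx yaw -3.082 tilt z [-1.5e-03  4.0e-04 -1.0e+00]
[-0.16  0.52  0.55  1.6   0.   -0.22]
[243.66516835 185.25688917] (420, 560, 3)
143 110
```

View pics/w9.png

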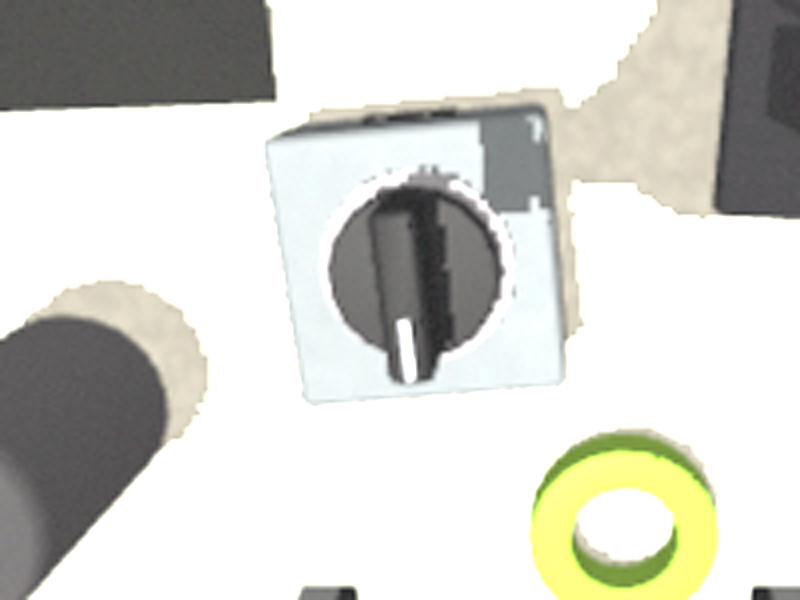

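The crop shows the knob's bar grip running from about (392,210) to (413,375).

```bash
python3 - <<'E'
from h import *
p,q,s=pickle.load(open('w9.pkl','rb'))
A,B=[wray(p,q,s,143+x/4,110+y/4,.095) for x,y in[(392,208),(412,380)]]
print(A,B,(A+B)/2,np.linalg.norm(A-B),np.arctan2(*(A-B)[[1,0]])+2*np.pi)
C=[wray(p,q,s,143+x/4,110+y/4,.05) for x,y in[(268,142),(540,108),(565,380),(310,402)]]
m=np.mean(C,0);print(m)
c=(A+B)/2
go(c[0],c[1],.068,np.arctan2(*(A-B)[[1,0]]))
E
```

```text
[ 0.64446136 -0.15593176  0.095     ] [ 0.69416686 -0.1492174   0.095     ] [ 0.66931411 -0.15257458  0.095     ] 0.050156942079266215 3.2758626612177735
[ 0.66889124 -0.15206158  0.05      ]
d [0.0097, -0.1066, 0.5365]  twist -0.0708 (rad -0.074) j6 now -0.22  toolx yaw -3.082 tilt z [-1.2e-03  3.0e-04 -1.0e+00]
```

```bash
python3 -m jog '[[0.009,-0.107,0.05,-0.07,-0.2],[0.009,-0.107,0.15,-0.07,-0.2],[0.009,-0.107,0.25,-0.07,-0.2],[0.009,-0.107,0.34,-0.07,-0.2],[0.009,-0.107,0.42,-0.07,-0.2],[0.009,-0.107,0.48,-0.07,-0.2],[0.009,-0.107,0.515,-0.07,-0.2],[0.009,-0.107,0.531,-0.07,-0.2],[0.009,-0.107,0.531,-0.07,-0.2],[0.009,-0.107,0.531,-0.07,-0.2]]'
python3 -m jog '[[0,0,0,0,0.2],[0,0,0,0,0.5],[0,0,0,0,0.8],[0,0,0,0,1],[0,0,0,0,1],[0,0,0,0,1],[0,0,0,0,1]]' 60
```

```text
time: 20.2
position: [0.6706, -0.1529, 0.0714]
orientation: [0.0, -0.068, 0.998, -0.0]
contact_force: [-0.1, -0.0, 0.6]
width: 0.0516
grip_force: 0.0
time: 20.78
position: [0.671, -0.1535, 0.0724]
orientation: [0.001, -0.069, 0.998, -0.001]
contact_force: [0.2, -2.8, 6.1]
width: 0.0126
grip_force: 60.3
```

```bash
python3 -m jog '[[0,0,-0.005,0.1,1],[0,0,-0.005,0.2,1],[0,0,-0.005,0.3,1],[0,0,-0.005,0.4,1],[0,0,-0.005,0.5,1],[0,0,-0.005,0.6,1],[0,0,-0.005,0.7,1],[0,0,-0.005,0.8,1],[0,0,-0.005,0.9,1],[0,0,-0.005,1,1]]'
python3 -c "
from h import *
o=r.get_obs();print(o['wrist_torque'],o['joints'][5]);go(.67,-.153,.07,2.026)"
python3 -m jog '[[0,0,0,0.08,1],[0,0,0,0.15,1],[0,0,0,0.2,1],[0,0,0,0.24,1],[0,0,0,0.24,1],[0,0,0,0.24,1]]'
python3 -c "
from h import *
o=r.get_obs();print(o['wrist_torque'],o['joints'][5]);go(.67,-.153,.07,2.026)"
```

```text
time: 21.62
position: [0.671, -0.1537, 0.0725]
orientation: [0.001, 0.442, 0.897, -0.0]
contact_force: [4.2, -4.9, -8.0]
width: 0.0124
grip_force: 60.7
[-0.92709358 -0.9154282   0.20924805] 0.6898948524826961
d [0.0029, -0.0009, 0.0063]  twist 0.1919 (rad 0.201) j6 now 0.69  toolx yaw 2.227 tilt z [ 9.0e-04 -1.2e-03 -1.0e+00]
time: 22.12
position: [0.671, -0.1537, 0.0725]
orientation: [0.001, 0.548, 0.837, -0.0]
contact_force: [4.2, -5.2, -6.9]
width: 0.0128
grip_force: 63.3
[-1.06039703 -0.84070279  1.04506518] 0.9350736424712991
d [0.0026, -0.0016, 0.0063]  twist -0.0421 (rad -0.044) j6 now 0.94  toolx yaw 1.982 tilt z [ 8.0e-04 -1.6e-03 -1.0e+00]
```

Torque about z rose from 0.2 to 1.05 N·m, so the knob is at its stop. I'll turn back with it and release.

```bash
python3 -m jog '[[0,0,0,-0.12,1],[0,0,0,-0.24,1],[0,0,0,-0.36,1],[0,0,0,-0.48,1],[0,0,0,-0.6,1],[0,0,0,-0.72,1],[0,0,0,-0.84,1],[0,0,0,-0.96,1],[0,0,0,-1,1],[0,0,0,-1,1]]'
python3 -m jog '[[0,0,0,-0.1,1],[0,0,0,-0.2,1],[0,0,0,-0.2,0.5],[0,0,0,-0.2,0],[0,0,0,-0.2,-0.2],[0,0,0,-0.2,-0.2],[0,0,-0.08,-0.2,-0.2],[0,0,-0.18,-0.2,-0.2],[0,0,-0.28,-0.2,-0.2],[0,0,-0.28,-0.2,-0.2]]'
python3 -m jog '[[0,0,-0.1,0,-0.2],[0,0,-0.2,0,-0.2],[0,0,-0.25,0,-0.2],[0,0,-0.25,0,-0.2]]'
python3 - <<'E'
from h import *
s=snap('wrist','w10')
t=cams.snapshot('top')['img'];cv2.imwrite('pics/t3.png',t[:,:,::-1])
i=np.hstack([cv2.resize(t[110:310,200:400,::-1],(400,400)),s['img'][20:420,80:480,::-1]])
cv2.imwrite('pics/w10c.png',cv2.convertScaleAbs(i,alpha=1.5,beta=15))
go(.535,-.0075,.29,1.573)
E
```

```text
time: 22.95
position: [0.671, -0.1536, 0.0725]
orientation: [0.0, 0.055, 0.998, -0.0]
contact_force: [3.6, -4.3, -7.6]
width: 0.0128
grip_force: 60.7
time: 23.78
position: [0.6733, -0.1534, 0.1939]
orientation: [0.006, -0.047, 0.999, -0.001]
contact_force: [1.0, -0.7, 0.6]
width: 0.0512
grip_force: 0.0
time: 24.12
position: [0.6717, -0.153, 0.291]
orientation: [0.004, -0.048, 0.999, -0.001]
contact_force: [1.2, 0.2, 0.1]
width: 0.051
grip_force: 0.0
d [0.3032, 0.3941, -0.011]  twist -1.4110 (rad -1.478) j6 now -0.32  toolx yaw -3.046 tilt z [ 2.2e-03 -3.0e-04 -1.0e+00]
```

View pics/w10c.png

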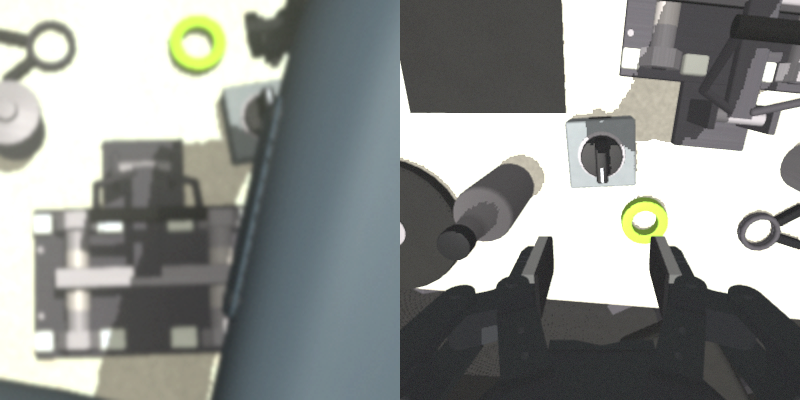

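The knob is back at rest and the clamp is still shut. Next I'll open the clamp.

```bash
python3 -m jog '[[0.05,0.06,0,0.1,-0.2],[0.1,0.13,0,0.22,-0.2],[0.15,0.2,0,0.34,-0.2],[0.2,0.26,0,0.46,-0.2],[0.25,0.33,0,0.58,-0.2],[0.3,0.39,0,0.7,-0.2],[0.303,0.394,0,0.82,-0.2],[0.303,0.394,0,0.94,-0.2],[0.303,0.394,0,1,-0.2],[0.303,0.394,0,1,-0.2]]'
python3 -m jog '[[0,0,0,0.12,-0.2],[0,0,0,0.24,-0.2],[0,0,0,0.36,-0.2],[0,0,0,0.48,-0.2],[0,0,0,0.589,-0.2],[0,0,0,0.589,-0.2],[0,0,0,0.589,-0.2],[0,0,0,0.589,-0.2]]'
python3 -c "
from h import *
go(.535,-.0075,.166,1.573)"
```

```text
time: 25.05
position: [0.5336, -0.0073, 0.2837]
orientation: [-0.001, 0.459, 0.888, -0.0]
contact_force: [-0.4, 0.6, -0.8]
width: 0.0511
grip_force: 0.0
time: 25.72
position: [0.5343, -0.0077, 0.2844]
orientation: [-0.0, 0.704, 0.71, -0.0]
contact_force: [0.5, 0.3, 0.1]
width: 0.0509
grip_force: 0.0
d [0.0005, 0.0019, 0.2959]  twist 0.0054 (rad 0.006) j6 now 1.55  toolx yaw 1.579 tilt z [-1.e-03  1.e-04 -1.e+00]
```

```bash
python3 -m jog '[[0,0.002,0.08,0,-0.2],[0,0.002,0.16,0,-0.2],[0,0.002,0.23,0,-0.2],[0,0.002,0.275,0,-0.2],[0,0.002,0.297,0,-0.2],[0,0.002,0.297,0,-0.2],[0,0.002,0.297,0,0.1],[0,0.002,0.297,0,0.4],[0,0.002,0.297,0,0.4],[0,0.002,0.297,0,0.4]]' 20
python3 -m jog '[[0,0.017,-0.011,0,0.4],[0,0.033,-0.02,0,0.4],[0,0.048,-0.028,0,0.4],[0,0.073,-0.038,0,0.4],[0,0.099,-0.046,0,0.4],[0,0.125,-0.051,0,0.4],[0,0.152,-0.054,0,0.4],[0,0.179,-0.055,0,0.4],[0,0.206,-0.053,0,0.4],[0,0.206,-0.053,0,0.4]]'
python3 -m jog '[[0,0.027,0.005,0,0.4],[0,0.053,0.011,0,0.4],[0,0.078,0.02,0,0.4],[0,0.103,0.031,0,0.4],[0,0.126,0.044,0,0.4],[0,0.149,0.059,0,0.4],[0,0.168,0.075,0,0.4],[0,0.187,0.093,0,0.4],[0,0.205,0.115,0,0.4],[0,0.222,0.133,0,0.4]]'
python3 -m jog '[[0,0.005,0,0,0.4],[0,0.005,0,0,0],[0,0,0,0,-0.2],[0,0,0,0,-0.2],[0,0,-0.06,0,-0.2],[0,0,-0.15,0,-0.2],[0,0,-0.25,0,-0.2],[0,0,-0.35,0,-0.2],[0,0,-0.35,0,-0.2]]'
python3 - <<'E'
from h import *
snap('wrist','w11')
a=cv2.imread('pics/w7.png').astype(int);b=cv2.imread('pics/w11.png').astype(int);print(np.abs(a-b)[:250,180:300].mean())
go(.477,.0765,.27,3.144)
E
```

```text
time: 26.55
position: [0.536, -0.0077, 0.1672]
orientation: [0.001, 0.706, 0.708, 0.001]
contact_force: [-0.5, -0.5, 0.7]
width: 0.0257
grip_force: 0.0
time: 27.38
position: [0.6198, -0.0074, 0.1876]
orientation: [0.0, 0.706, 0.708, 0.001]
contact_force: [-0.3, 0.6, -0.6]
width: 0.0256
grip_force: 0.0
time: 28.22
position: [0.707, -0.0071, 0.1327]
orientation: [-0.0, 0.706, 0.708, -0.0]
contact_force: [0.3, 0.1, -0.7]
width: 0.0253
grip_force: 0.0
time: 28.97
position: [0.7083, -0.0071, 0.2843]
orientation: [0.005, 0.706, 0.708, 0.005]
contact_force: [0.0, -0.2, 1.7]
width: 0.051
grip_force: 0.0
23.81438888888889
d [0.2109, -0.5771, 0.0205]  twist -1.4993 (rad -1.570) j6 now 1.56  toolx yaw 1.574 tilt z [ 0.0097  0.     -1.    ]
```

```bash
python3 - <<'E'
import cv2
a=cv2.imread('pics/w7.png',0);b=cv2.imread('pics/w11.png',0)
for f in(.9,.93,.96,1):
    for nm,(y0,y1,x0,x1) in dict(grip=(125,250,195,300),bar=(90,270,90,180)).items():
        t=cv2.resize(a[y0:y1,x0:x1],None,fx=f,fy=f);m=cv2.matchTemplate(b,t,5);print(f,nm,cv2.minMaxLoc(m)[1::2])
E
python3 -m jog '[[0.02,-0.04,0.01,-0.1,-0.2],[0.05,-0.12,0.015,-0.22,-0.2],[0.07,-0.2,0.02,-0.34,-0.2],[0.1,-0.28,0.02,-0.46,-0.2],[0.13,-0.36,0.02,-0.58,-0.2],[0.16,-0.44,0.02,-0.7,-0.2],[0.19,-0.51,0.02,-0.82,-0.2],[0.21,-0.56,0.02,-0.94,-0.2],[0.211,-0.577,0.02,-1,-0.2],[0.211,-0.577,0.02,-1,-0.2]]'
python3 -m jog '[[0,0,0,-0.12,-0.2],[0,0,0,-0.24,-0.2],[0,0,0,-0.36,-0.2],[0,0,0,-0.48,-0.2],[0,0,0,-0.5,-0.2],[0,0,0,-0.5,-0.2],[0,0,0,-0.5,-0.2]]'
python3 - <<'E'
from h import *
w=snap('wrist','w12')['img'];t=snap('top','t4')['img'];s=snap('scene','s4')['img']
i=np.zeros((600,800,3),np.uint8)
i[:300,:400]=cv2.resize(w,(400,300));i[:300,400:]=cv2.resize(t[110:310,190:457],(400,300));i[300:,:400]=cv2.resize(s[140:320,130:370],(400,300))
cv2.imwrite('pics/comp1.png',cv2.convertScaleAbs(i[:,:,::-1],alpha=1.4,beta=10))
go(.477,.0765,.026,3.144)
E
```

```text
0.9 grip (0.8740242719650269, (196, 131))
0.9 bar (0.8991448879241943, (93, 104))
0.93 grip (0.9396076798439026, (193, 128))
0.93 bar (0.9423423409461975, (92, 99))
0.96 grip (0.9804750680923462, (191, 125))
0.96 bar (0.9591165781021118, (90, 93))
1 grip (0.9359707236289978, (188, 123))
1 bar (0.9295960664749146, (88, 88))
time: 29.85
position: [0.4732, 0.0769, 0.2667]
orientation: [0.0, 0.255, 0.967, 0.0]
contact_force: [0.7, -0.6, 0.2]
width: 0.0511
grip_force: 0.0
time: 30.43
position: [0.4757, 0.0764, 0.2659]
orientation: [-0.0, 0.001, 1.0, 0.0]
contact_force: [-0.7, 0.1, -0.8]
width: 0.0513
grip_force: 0.0
d [-0.0036, -0.0001, 0.6001]  twist -0.0018 (rad -0.002) j6 now 0.16  toolx yaw -3.141 tilt z [-1.e-04  1.e-04 -1.e+00]
```

View pics/comp1.png

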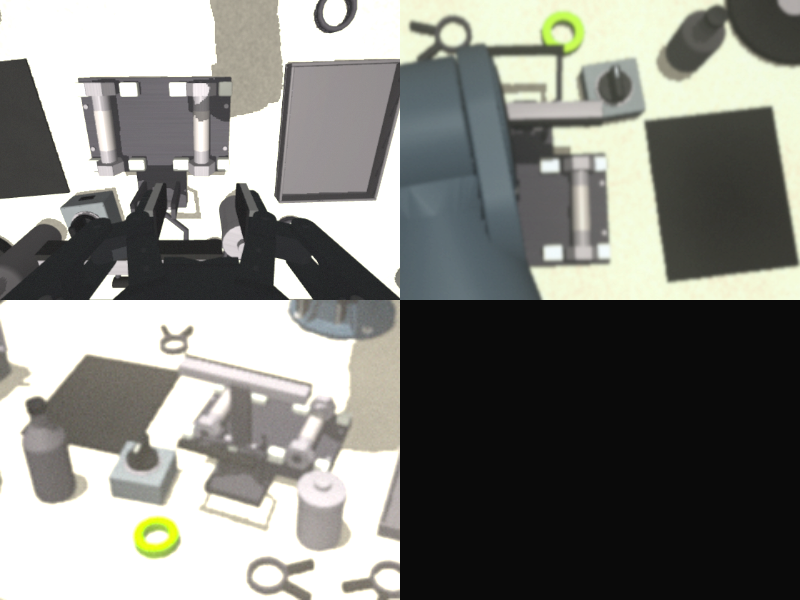

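The clamp is open and upright, and both handles are still in bays 0 and 2. I'll pick up the bay2 handle and refine the tray position from the earlier wrist view.

```bash
python3 -m jog '[[-0.002,0,0.1,0,-0.2],[-0.003,0,0.2,0,-0.2],[-0.003,0,0.3,0,-0.2],[-0.003,0,0.4,0,-0.2],[-0.003,0,0.48,0,-0.2],[-0.003,0,0.54,0,-0.2],[-0.003,0,0.58,0,-0.2],[-0.003,0,0.598,0,-0.2],[-0.003,0,0.598,0,-0.2],[-0.003,0,0.598,0,-0.2]]'
python3 -m jog '[[0,0,0,0,0.3],[0,0,0,0,0.6],[0,0,0,0,1],[0,0,0,0,1],[0,0,0,0,1],[0,0,0,0,1],[0,0,-0.1,0,1],[0,0,-0.2,0,1],[0,0,-0.3,0,1],[0,0,-0.31,0,1]]' 80
python3 - <<'E'
from h import *
p,q,s=pickle.load(open('w5.pkl','rb'))
for pp,qq in(((.4797,.0771,.2763),(.005,-.001,1,.001)),((.478,.0768,.273),(0.002,-.001,1,0))):
    W=[wray(pp,np.array(qq),s,*x,.03) for x in[(401,87),(559,82),(525,275),(388,278)]]
    print(fit([(-.135,-.1),(-.135,.1),(.135,.1),(.135,-.1)],W),np.round(W,3).tolist())
go(.56,.327,.16,1.595)
E
```

```text
time: 31.42
position: [0.477, 0.0766, 0.0274]
orientation: [0.0, -0.001, 1.0, 0.0]
contact_force: [0.1, -0.7, 0.0]
width: 0.0513
grip_force: 0.0
time: 32.25
position: [0.4799, 0.0771, 0.158]
orientation: [0.005, -0.002, 1.0, 0.001]
contact_force: [1.5, 0.3, -2.6]
width: 0.0255
grip_force: 81.0
(array([0.50110156, 0.3291803 ]), np.float64(0.06672873895967306), np.float64(0.0074050569751012985)) [[0.371, 0.223, 0.03], [0.365, 0.413, 0.03], [0.631, 0.443, 0.03], [0.637, 0.238, 0.03]]
(array([0.49661794, 0.32576368]), np.float64(0.06440528469432065), np.float64(0.007953844129290122)) [[0.368, 0.221, 0.03], [0.362, 0.409, 0.03], [0.625, 0.438, 0.03], [0.631, 0.236, 0.03]]
d [-0.2023, 0.6242, -0.0019]  twist 1.4798 (rad 1.550) j6 now 0.16  toolx yaw -3.139 tilt z [ 0.0101  0.0017 -0.9999]
```

```bash
python3 -m jog '[[-0.02,0.06,-0.04,0.08,1],[-0.04,0.13,-0.04,0.19,1],[-0.065,0.2,-0.04,0.31,1],[-0.09,0.27,-0.04,0.43,1],[-0.11,0.34,-0.04,0.55,1],[-0.135,0.41,-0.04,0.67,1],[-0.16,0.48,-0.04,0.79,1],[-0.18,0.55,-0.04,0.9,1],[-0.2,0.61,-0.04,1,1],[-0.205,0.631,-0.04,1,1]]'
python3 -m jog '[[0,0,0,0.12,1],[0,0,0,0.24,1],[0,0,0,0.36,1],[0,0,0,0.462,1],[0,0,0,0.462,1],[0,0,0,0.462,1],[0,0,0,0.462,1]]'
python3 - <<'E'
from h import *
go(.559,.329,.016,1.61)
o=r.get_obs();s=snap('wrist','w13');print(o['joints'].round(2),o['time'])
pickle.dump((o['position'],o['orientation'],{k:np.array(v) for k,v in s.items() if k!='img'}),open('w13.pkl','wb'))
E
```

```text
time: 33.08
position: [0.5585, 0.3325, 0.1664]
orientation: [-0.0, 0.501, 0.866, 0.001]
contact_force: [-0.4, -0.6, -4.5]
width: 0.0255
grip_force: 80.8
time: 33.67
position: [0.5578, 0.329, 0.167]
orientation: [-0.0, 0.69, 0.724, -0.0]
contact_force: [-0.0, -0.1, -3.9]
width: 0.0258
grip_force: 80.9
d [-0.0001, 0.0031, 0.3774]  twist 0.0075 (rad 0.008) j6 now 2.06  toolx yaw 1.618 tilt z [-1.e-04  0.e+00 -1.e+00]
[0.53 0.47 0.18 1.27 0.   2.06] 33.6667
```

```bash
python3 -m jog '[[0,0.003,0.06,0,1],[0,0.003,0.13,0,1],[0,0.003,0.2,0,1],[0,0.003,0.26,0,1],[0,0.003,0.31,0,1],[0,0.003,0.345,0,1],[0,0.003,0.365,0,1],[0,0.003,0.375,0,1],[0,0.003,0.375,0,1],[0,0.003,0.375,0,1]]'
python3 -m jog '[[0,0,0.003,0,1],[0,0,0.005,0,1],[0,0,0.005,0,1]]'
```

```text
time: 34.55
position: [0.5595, 0.3296, 0.0177]
orientation: [0.0, 0.692, 0.722, 0.001]
contact_force: [0.9, -0.3, -3.6]
width: 0.0259
grip_force: 81.0
time: 34.8
position: [0.5593, 0.3295, 0.0155]
orientation: [0.0, 0.692, 0.722, 0.0]
contact_force: [0.1, -0.1, -2.9]
width: 0.0252
grip_force: 81.0
```

```bash
python3 -m jog '[[0,0,0.003,0,1],[0,0,0.004,0,1],[0,0,0.004,0,0.6],[0,0,0.004,0,0.3],[0,0,0.004,0,0],[0,0,0.004,0,-0.2],[0,0,0.004,0,-0.2],[0,0,-0.05,0,-0.2],[0,0,-0.12,0,-0.2],[0,0,-0.22,0,-0.2]]'
python3 -m jog '[[0,0,-0.1,0,-0.2],[0,0,-0.2,0,-0.2],[0,0,-0.3,0,-0.2],[0,0,-0.4,0,-0.2],[0,0,-0.4,0,-0.2],[0,0,-0.4,0,-0.2]]'
python3 - <<'E'
from h import *
o=r.get_obs();s=snap('wrist','w14')
pickle.dump((o['position'],o['orientation'],{k:np.array(v) for k,v in s.items() if k!='img'}),open('w14.pkl','wb'))
g=cv2.cvtColor(s['img'],cv2.COLOR_RGB2GRAY)
print('tilt',Rq(o['orientation']).apply([0,0,1]).round(3))
# ASCII sketch of the handle region, coarse
sub=cv2.resize(g[80:260,90:470],(76,30),interpolation=cv2.INTER_AREA)
for row in sub: print(''.join(' .:-=+*#%@'[min(9,int(v)//26)] for v in row))
go(.477,-.0935,.26,3.144)
E
```

```text
time: 35.63
position: [0.5574, 0.3284, 0.1011]
orientation: [-0.001, 0.692, 0.722, -0.003]
contact_force: [1.6, 0.6, -0.3]
width: 0.051
grip_force: 0.0
time: 36.13
position: [0.5602, 0.3299, 0.2659]
orientation: [0.001, 0.692, 0.722, 0.003]
contact_force: [0.8, -0.1, -0.8]
width: 0.0515
grip_force: 0.0
tilt [ 0.005  0.003 -1.   ]
****##*****#*=------------------=*######################################***#
*******+**+=---------------------+****###****##########*########*##*#**###**
*****+:::........................::--------------=+#################***#*#**
#**#*+:.:.........................:-------------::+#####################*#**
*****+:.....................:..::::-============::+#####################**#*
**+=--:.......................::.:::::::--======::*######################***
+=----:.........................::::-+++--======::*################*##**#*#*
------:..........................::::=++--======:-*##################*##****
-------...........................:::-++--======.-*#######################**
-------.............................:-==::======.-#######################**
[... 960 characters left out ...]
::-=+=:-=====.-#####*.-#####-..::--+######
----=+###=.:----------------------::-=+-:-====-.=######:-####+.:......+#####
--=+#####+:.-----------------------:------====-.=######+:=+=-..=**++==*###**
=*######**:.::::::::::::::::::::::--++++------:.=#######*-:..::*############
#######*#*:........................:=+++-.......+#########**+..=############
#######*##++++++++++++++++++++++++++++++++++++++*############-..*#########**
#############################################################*..-#######**##
##*######****#*##########+=-+###################--=*##########*:=#######*###
d [-1.0476, -0.2512, 0.0077]  twist -1.4613 (rad -1.530) j6 now 2.06  toolx yaw 1.614 tilt z [ 0.0014  0.001  -1.    ]
```

```bash
python3 - <<'E'
from h import *
p,q,s=pickle.load(open('w14.pkl','rb'))
g=cv2.imread('pics/w14.png',0)
print(g[90:260:2,281:285].mean(1).astype(int).tolist())
for v in range(104,120,4):print(v,wray(p,q,s,283,v,.05).round(3))
for v in range(224,248,4):print(v,wray(p,q,s,283,v,.05).round(3))
print('wall tops',wray(p,q,s,330,92,.03).round(3),wray(p,q,s,330,242,.03).round(3))
E
```

```text
[184, 127, 89, 90, 66, 109, 110, 110, 110, 110, 79, 51, 37, 148, 148, 148, 149, 148, 149, 148, 149, 147, 133, 132, 112, 105, 68, 68, 68, 68, 68, 68, 80, 82, 82, 82, 81, 82, 166, 166, 166, 167, 166, 166, 166, 166, 166, 166, 165, 166, 165, 165, 166, 165, 165, 165, 165, 164, 164, 137, 130, 130, 130, 130, 130, 130, 130, 97, 55, 121, 138, 137, 137, 136, 137, 136, 111, 101, 186, 187, 185, 184, 185, 185, 185]
104 [0.559 0.42  0.05 ]
108 [0.559 0.416 0.05 ]
112 [0.559 0.412 0.05 ]
116 [0.56  0.407 0.05 ]
224 [0.566 0.274 0.05 ]
228 [0.566 0.269 0.05 ]
232 [0.566 0.263 0.05 ]
236 [0.566 0.258 0.05 ]
240 [0.567 0.252 0.05 ]
244 [0.567 0.246 0.05 ]
wall tops [0.614 0.437 0.03 ] [0.633 0.243 0.03 ]
```

Far hex top spans y .39–.407 and near hex top .249–.269, so the handle lies flat, centred in the tray. Fetching the second one.

```bash
python3 -m jog '[[-0.05,-0.01,0,-0.1,-0.2],[-0.15,-0.03,0,-0.22,-0.2],[-0.25,-0.06,0,-0.34,-0.2],[-0.35,-0.08,0,-0.46,-0.2],[-0.45,-0.1,0,-0.58,-0.2],[-0.55,-0.13,0,-0.7,-0.2],[-0.65,-0.15,0,-0.82,-0.2],[-0.75,-0.18,0,-0.94,-0.2],[-0.85,-0.2,0,-1,-0.2],[-0.95,-0.228,0,-1,-0.2]]'
python3 -m jog '[[0,0,0,-0.12,-0.2],[0,0,0,-0.24,-0.2],[0,0,0,-0.36,-0.2],[0,0,0,-0.462,-0.2],[0,0,0,-0.462,-0.2],[0,0,0,-0.462,-0.2]]'
python3 -c "
from h import *
go(.477,-.0935,.026,3.144)"
```

```text
time: 37.02
position: [0.485, -0.046, 0.2612]
orientation: [-0.001, 0.235, 0.972, -0.0]
contact_force: [0.8, 0.7, 0.1]
width: 0.051
grip_force: 0.0
time: 37.52
position: [0.4858, -0.0445, 0.2616]
orientation: [-0.001, 0.0, 1.0, 0.0]
contact_force: [0.5, -0.4, -0.7]
width: 0.051
grip_force: 0.0
d [0.0205, -0.1227, 0.5891]  twist -0.0027 (rad -0.003) j6 now -0.09  toolx yaw 3.141 tilt z [-2.4e-03  3.0e-04 -1.0e+00]
```

```bash
python3 -m jog '[[0.01,-0.06,0,0,-0.2],[0.02,-0.122,0,0,-0.2],[0.02,-0.122,0,0,-0.2],[0.02,-0.122,0,0,-0.2]]'
python3 - <<'E'
from h import *
o=r.get_obs();s=snap('wrist','w15')
a=cv2.imread('pics/w3.png',0);b=cv2.imread('pics/w15.png',0)
for f in(.75,.8,.85,.9):
    t=cv2.resize(a[95:275,262:306],None,fx=f,fy=f);m=cv2.minMaxLoc(cv2.matchTemplate(b,t,5));print(f,m[1],m[3][0]+t.shape[1]/2,m[3][1]+t.shape[0]/2)
P=(o['position'],o['orientation'],s)
g=cv2.resize(b[90:260,200:370],(68,34),interpolation=cv2.INTER_AREA)
for row in g: print(''.join(' .:-=+*#%@'[min(9,int(v)//26)] for v in row))
go(.477,-.0935,.026,3.144)
E
```

```text
time: 37.85
position: [0.4782, -0.0939, 0.2622]
orientation: [-0.001, 0.001, 1.0, 0.0]
contact_force: [0.6, -0.5, -1.5]
width: 0.0516
grip_force: 0.0
0.75 0.8113173246383667 283.5 170.5
0.8 0.8564268946647644 283.5 174.0
0.85 0.8877316117286682 283.5 177.5
0.9 0.7986935973167419 284.0 182.0
%%%%%%%%%%%%%%%%%%%%%%%%%%%%%%%%%%%%%%%%%%*+=====++++++++++++++++===
%%%%%%%%%%%%%%%%%%%%%%%%%%%%%%%%%%%%%%%%%**=====++===++++==+++++++++
%%%%%%%%%%%%%%%%%%%%%%%%%%%%%%%%%%%%%%%%%++++===++++++++++++++++++++
%%%%%%%%%%%%%%%%%#+=========-------------:::::::::::::::::::::::::::
%%%%%%%%%%%%%%%%%#======--::----------:::..:--------:...............
%%%%%%%%%%%%%%%%%%%%%%%%+===*########+=-:::=++++++++=:..............
%%%%%%%%%%%%%%%%%%%%%%%%*===*########+--:::=++++++++=:..............
%%%%%%%%%%%%%%%%%%%%%%%%*===*#######*-::::-=++++++++=...............
%%%%%%%%%%%%%%%%%%######+---+***#**+=::::.:-==-------...............
%%%%%%%%%%%%%%%%%%=-----:...-+**#*+=-:..............................
%%%%%%%%%%%%%%%%%%=-----:...-+***=---:..............................
%%%%%%%%%%%%%%%%%%++#*---:..:===-----:...........
[... 956 characters left out ...]
::-:::::::::----------------:
%%%%%%%%%%%%%%%%%%%*+++++-::-+****++-::.:-++++++++=----------------=
%%%%%%%%%%%%%%%%%%%%%%%%%=-::-=+++=-::---=%%%%%%%%#----------------#
%%%%%%%%%%%%%%%%%%%%%%%%%+===++++++++===:-%%%%%%%%#:.............:=%
*%%%%%%%%%%%%%%%%%%%%%%%%+==+*******+===::++++++++=...............:=
-%%%%%%%%%%%%%%%%%%%%%%%%%#++*******+===++=:........................
:#%%%%%%%%%%%%%%%%%%%%%%%%%%%%%%%%%%%%%%%%%-........................
.=%%%%%%%%%%%%%%%%%%%%%%%%%%%%%%%%%%%%%%%%%-:::.....................
.:%%%%%+===--%%%%%%%%%%%%%%%%%%%%%%%%%%%%%%---:.......:::::.........
d [0.0028, -0.0008, 0.5909]  twist -0.0026 (rad -0.003) j6 now -0.19  toolx yaw 3.141 tilt z [-9.e-04  6.e-04 -1.e+00]
```

The handle is in place and centred in bay0, so I'll grasp it.

```bash
python3 -m jog '[[0.002,0,0.1,0,-0.2],[0.002,0,0.2,0,-0.2],[0.002,0,0.3,0,-0.2],[0.002,0,0.4,0,-0.2],[0.002,0,0.48,0,-0.2],[0.002,0,0.54,0,-0.2],[0.002,0,0.575,0,-0.2],[0.002,0,0.589,0,-0.2],[0.002,0,0.589,0,-0.2],[0.002,0,0.589,0,-0.2]]'
python3 -m jog '[[0,0,0,0,0.3],[0,0,0,0,0.6],[0,0,0,0,1],[0,0,0,0,1],[0,0,0,0,1],[0,0,0,0,1],[0,0,-0.1,0,1],[0,0,-0.2,0,1],[0,0,-0.3,0,1],[0,0,-0.34,0,1]]' 80
python3 -m jog '[[0,0,0,0,1],[0,0,0,0,1]]'
python3 - <<'E'
from h import *
go(.439,.325,.165,1.61)
E
```

```text
time: 38.73
position: [0.4782, -0.0929, 0.0277]
orientation: [0.0, -0.002, 1.0, 0.0]
contact_force: [-0.1, 0.4, -0.3]
width: 0.0514
grip_force: 0.0
time: 39.57
position: [0.4795, -0.0937, 0.1689]
orientation: [0.003, -0.001, 1.0, -0.001]
contact_force: [1.0, 0.1, -3.0]
width: 0.0258
grip_force: 80.6
time: 39.73
position: [0.4782, -0.0934, 0.1641]
orientation: [0.001, -0.001, 1.0, -0.0]
contact_force: [0.6, 0.0, -3.9]
width: 0.0258
grip_force: 80.6
d [0.095, 1.0464, -0.0027]  twist 1.4654 (rad 1.535) j6 now -0.20  toolx yaw -3.139 tilt z [ 2.4e-03 -3.0e-04 -1.0e+00]
```

```bash
python3 -m jog '[[0.005,0.05,0,0.05,1],[0.015,0.14,0,0.16,1],[0.025,0.24,0,0.28,1],[0.035,0.34,0,0.4,1],[0.045,0.44,0,0.52,1],[0.055,0.54,0,0.64,1],[0.065,0.64,0,0.76,1],[0.075,0.74,0,0.88,1],[0.085,0.84,0,1,1],[0.09,0.94,0,1,1]]'
python3 -m jog '[[0,0,0,0.12,1],[0,0,0,0.24,1],[0,0,0,0.36,1],[0,0,0,0.465,1],[0,0,0,0.465,1],[0,0,0,0.465,1]]'
python3 - <<'E'
from h import *
go(.439,.325,.016,1.61)
E
```

```text
time: 40.57
position: [0.4416, 0.2511, 0.1613]
orientation: [-0.001, 0.496, 0.868, -0.001]
contact_force: [0.7, 0.7, -3.9]
width: 0.0254
grip_force: 80.5
time: 41.07
position: [0.4425, 0.2496, 0.1618]
orientation: [-0.0, 0.687, 0.726, -0.001]
contact_force: [-0.4, -0.1, -3.7]
width: 0.0254
grip_force: 80.5
d [0.189, 0.0027, 0.3642]  twist 0.0155 (rad 0.016) j6 now 2.03  toolx yaw 1.626 tilt z [-0.0025 -0.0013 -1.    ]
```

```bash
python3 -m jog '[[0.06,0,0,0.01,1],[0.13,0.002,0,0.015,1],[0.18,0.002,0,0.015,1],[0.189,0.003,0,0.015,1],[0.189,0.003,0,0.015,1],[0.189,0.003,0,0.015,1]]'
python3 - <<'E'
from h import *
go(.439,.325,.016,1.61)
o=r.get_obs();s=snap('wrist','w16')
a=cv2.imread('pics/w13.png',0);b=cv2.imread('pics/w16.png',0)
m=cv2.minMaxLoc(cv2.matchTemplate(b,a[105:250,215:350],5));print(m[1],m[3])
E
```

```text
time: 41.57
position: [0.4402, 0.325, 0.1626]
orientation: [-0.0, 0.693, 0.721, -0.001]
contact_force: [-0.3, -0.6, -3.7]
width: 0.0257
grip_force: 80.5
d [0.0005, -0.0024, 0.3665]  twist -0.0005 (rad -0.001) j6 now 2.17  toolx yaw 1.609 tilt z [-0.0013 -0.0012 -1.    ]
0.7590515613555908 (216, 109)
```

```bash
python3 -m jog '[[0,-0.002,0.06,0,1],[0,-0.002,0.13,0,1],[0,-0.002,0.2,0,1],[0,-0.002,0.26,0,1],[0,-0.002,0.31,0,1],[0,-0.002,0.345,0,1],[0,-0.002,0.36,0,1],[0,-0.002,0.369,0,1],[0,-0.002,0.373,0,1],[0,-0.002,0.373,0,1]]'
python3 -m jog '[[0,0,0.001,0,1],[0,0,0.001,0,0.6],[0,0,0.001,0,0.3],[0,0,0.001,0,0],[0,0,0.001,0,-0.2],[0,0,0.001,0,-0.2],[0,0,-0.05,0,-0.2],[0,0,-0.12,0,-0.2],[0,0,-0.22,0,-0.2],[0,0,-0.3,0,-0.2]]'
python3 -m jog '[[0,0,-0.1,0,-0.2],[0,0,-0.2,0,-0.2],[0,0,-0.3,0,-0.2],[0,0,-0.34,0,-0.2],[0,0,-0.34,0,-0.2],[0,0,-0.34,0,-0.2]]'
python3 - <<'E'
from h import *
o=r.get_obs();s=snap('wrist','w17');b=cv2.imread('pics/w17.png',0);p,q=o['position'],o['orientation']
g=cv2.resize(b[80:260,210:460],(84,36),interpolation=cv2.INTER_AREA)
for row in g: print(''.join(' .:-=+*#%@'[min(9,int(v)//26)] for v in row))
for i in(6,7,8,9,10,24,26,28,30,32):print(i,wray(p,q,s,283,80+5*i,.05).round(3))
E
```

```text
time: 42.45
position: [0.4401, 0.3252, 0.0151]
orientation: [0.0, 0.694, 0.72, 0.0]
contact_force: [-0.1, 0.8, -3.5]
width: 0.0258
grip_force: 80.9
time: 43.28
position: [0.4397, 0.3256, 0.1361]
orientation: [-0.0, 0.694, 0.72, 0.0]
contact_force: [0.8, 1.0, -0.2]
width: 0.051
grip_force: 0.0
time: 43.78
position: [0.4402, 0.326, 0.271]
orientation: [0.0, 0.694, 0.72, 0.001]
contact_force: [0.7, -0.7, -1.5]
width: 0.0513
grip_force: 0.0
-------------=*######*#############**###############################################
---------------+#*##############*###################################################
---------::::-:--=======++++==========++++++========+++++++======++++++++++++*#####*
---:.............:------------------------------------------------------::::-*######
---:..:::::::::::::-=========================================-----------...:=*######
---:...:::::::::::::-------===================================----------...:=#######
---:...::::::::::::::-------::-================--::::::::::------------:...-+#######
---:...::..:::.::::::-++++++---================:::----=++++++=-=
[... 1926 characters left out ...]
::::::::::::----++++++=-:::::::...=*###########*=
#####*-............:-======-:...................::-++++++-..........:=##############
#####*+==============================================================*##############
####################################################################################
####################################################################################
##+---:=################################+:---+###################**++=++*###########
6 [0.439 0.41  0.05 ]
7 [0.439 0.404 0.05 ]
8 [0.44  0.399 0.05 ]
9 [0.44  0.393 0.05 ]
10 [0.44  0.387 0.05 ]
24 [0.443 0.301 0.05 ]
26 [0.444 0.288 0.05 ]
28 [0.445 0.274 0.05 ]
30 [0.445 0.26  0.05 ]
32 [0.446 0.245 0.05 ]
```

```bash
python3 -c "
from cell import r
print(r.sign_off())"
```

```text
the job is handed in; nothing more can be done
None
```

The job is handed in: both handles on the mat (the third was absent) went into the nest and were clamped, the knob went to its stop and back, the clamp was reopened and the handles lie flat in the tray. I touched none of the bystanders, and the sign-off returned no verdict.

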